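# Fit the missing return spring to the tray dibbling press

### The arm

A 6-joint arm with a two-finger parallel gripper is mounted at the origin on the work surface. World frame = base frame: x ahead of the robot, y to its left, z up, the work surface at z = 0. Lengths are in mm, angles in degrees, forces in N, time in s.
With the tool pointing down it reaches from about 350 to 850 mm from the base axis. Payload 8.1 kg.
Tool frame: the origin (TCP) lies midway between the tips of the shut fingers; the grasp point (between the pads) lies 19 mm behind it; z points along the fingers, y is the line along which they close (so a half turn about z gives the same grasp; the last joint's range is limited). The gripper opens to 85 mm and grips with 20 to 120 N. Pads are 22 mm wide; open, the fingers measure 114 mm over their backs; the gripper's body (76 mm by 85 mm) begins 54 mm behind the grasp point. The pads swing forward as they close: fully open they stand 13 mm farther back than shut.
Start: joints at [65.982, 7.471, 85.268, -0, 87.261, -4.893], TCP at [196.56, 566.895, 231.292] pointing down, gripper open.
Joint ranges: [-169.43, 169.43], [-51.17, 129.36], [1.28, 143.12], [-76.62, 256.62], [0, 156.53], [-152.29, 152.29]. Speed limits (degrees/s): [136.94, 136.94, 159.86, 180, 180, 180].

### API

Orientations are given as [roll, pitch, yaw] about the fixed x, y, z axes, in that order (R = Rz(yaw) Ry(pitch) Rx(roll)).
In Python, from bench import sense, snapshot, camera_params, hand_in, masks_of, pinpoint gives the robot as it stands.
- The arm moves only by the tool step_arm, never from a script. Its argument "targets" is a list of rows, each an object with "angular": the turn, a rotation vector about the tool's x, y, z scaled (see below), a list of three; "dp": the shift along the tool's x, y, z scaled (see below), a list of three; "fingers": the closure, from 0 (fully open) to 1 (shut). A call has exactly 8 rows; each row is the pose to reach, as a shift and turn from the pose commanded when the call began, along the tool's axes at that moment, turning the shorter way round; what a row does not reach only later rows make up. The controller multiplies each number of a shift by 0.2 m and each number of a turn by 180 degrees. A row lasts 1/8 s, in which the tool goes at most 62.5 mm and 10.7 degrees, less where a joint would pass 70% of its speed; a pose out of reach is approached as far as the arm can. A call with a number of a shift or a turn outside -1 to 1 is refused whole. A call with a gripper value outside its range is refused whole. The fingers move at their own pace and stop on an object; "newtons" is the grip in N (left out, the last holds). Time passes only in rows, so rows that repeat a pose let the fingers close, or fill a call up. It gives the time, the measured TCP pose, the force, the opening and the grip force at its end, in the units of the state.
- sense(): the state, without advancing time (a new reading comes with each control period).
- snapshot(name): name is "side" or "top" or "wrist"; returns the picture (480x640x3 uint8, blue, green, red); there is no depth.
- camera_params(name): a dict with "vfov" (degrees; the focal length in pixels is half the picture's height over the tangent of half this angle, whatever the lens; pixels are square), "cx", "cy" (the principal point, pixels), "R" (3x3) and "t" (3): a world point X has camera coordinates R X + t. Camera axes: x right, y down, z forward; pixel columns grow to the right and rows downward; lengths in mm; the calibration is good to about 2 mm. The wrist camera is an equidistant fisheye: a pixel r from the principal point sees the ray r / f radians off the axis. A picture is of the moment at which its call begins: read the wrist's pose just before it. camera_params takes no time and is no camera call; for the wrist camera it gives the pose at the moment of the call.
- hand_in(): hands the job in; it is judged then, once.
Trained networks look in the newest picture that a camera, given by its name, has taken for a name from the list of things; names that differ only in an ending like _2 or _b are one class to them, and where a whole thing is asked for, a point or a joint stands for the part that bears it (a point fixed in the world has none). Each returns a list of dicts, best first, with "conf" (0 to 1); they miss things now and then, are a little off and sometimes report something else, mostly with a low value. They report only what shows in the picture. A call takes as long as a camera call.
- masks_of(camera, label): "pixels" (480x640 bool, what is visible of it) and "at" ([column, row] in pixels, amid what is visible of it).
- pinpoint(camera, label): "at" ([column, row] in pixels: a listed point, or the origin of a listed thing).
The state is a dict: "time": time; "joint_pos": joint angles; "qd": joint speeds; "joint_efforts": joint torques, N m; "tool_pos": TCP position; "tcp_rot": TCP orientation; "ft_force": force on the tool from outside, world axes, zero at the start; "wrist_torque": the same for the moment, N m; "finger_gap": finger opening in mm; "grip_force": force on a finger pad.
Only numpy, scipy, OpenCV 4.12 (cv2) and the standard library are available. Lean on these libraries where they do the work, as an engineer would, in place of code of your own. Each camera call takes 0.05 s, during which the arm holds its last target. There are 200 camera calls.

### The job

One guide rod of the tray dibbling press has its return spring, the other is bare: take the new spring out of the service kit and thread it, pigtail end down, over the bare rod until it is fully home, standing upright with its foot flat on the seat at the bottom of the rod. Where the coil catches on the stud near the rod's end, and again on the lug at its foot, do not force it: keep light pressure on and twist the spring until it drops past. Then let go of it, and leave the two star knobs and the spanner where they lie.

Things in the scene. Friction and masses are not known exactly. Their poses are not given: they have to be found in the camera images.
- spring_mid (a point): the new spring, bare steel, 106 mm long, of 5 mm wire; this point is on its axis, half-way up. It stands upright in a round cut-out of the grey kit insert, its upper 73 mm free above the insert. Body coils 52 mm outside, 42 mm inside; the top 15 mm is wound close, the best place to hold it. z is up the spring; x points from the axis through the middle of the foot's opening
- spring_foot (a point): the foot of the new spring, on its axis, level with its underside; axes as spring_mid. The last coil here is a flat pigtail, 5 mm high, drawn in to 25 mm inside and 35 mm outside. It is not a full ring: on its x side it has an opening that a 6 mm stud can pass anywhere within about 18 degrees either side of x
- spring: the new spring as a whole, origin at spring_foot; stiff, does not give noticeably by hand, 0.12 to 0.2 kg
- rod_end (a point): centre of the top end of the bare guide rod, 116 mm above its seat. The rod is upright, steel, 20 mm in diameter, tapering over the last 8 mm to 11 mm. 25 mm below its end a stud sticks out to one side, 6 mm thick, reaching 17.5 mm from the axis. The foot coil passes the stud only at its opening; the body coils clear it. With the spring home the rod's end is 10 mm above it
- seat (a point): centre of the flat round seat, 60 mm across, at the bottom of the bare rod, 40 mm above the table. z is up, x away from the press's front. A lug like the stud, on a thin collar round the rod's foot, lies just over the seat, also reaching 17.5 mm from the axis, its top 8.5 mm above the seat. The spring comes home only with the lug in the foot's opening; otherwise it stands up to 8.5 mm high
- post: the green boss and bare rod, fixed on the press, origin on the rod's axis 15 mm below the seat. The stud points anywhere within 97 degrees either side of the x direction, differently each time and not measured; the lug is somewhere from 65 to 155 degrees counter-clockwise of the stud seen from above, also not measured. Neither turns
- knob_a: a black five-armed star knob of the press, 50 mm across and 41 mm high, standing on the table, no part of this job; origin at the centre of its underside
- knob_b: a black five-armed star knob of the press, 50 mm across and 41 mm high, standing on the table, no part of this job; origin at the centre of its underside
- spanner: a 180 mm steel spanner lying on the table in front of the press, no part of this job

How it is judged (in metres and radians):
On the way:
1. the spring's foot is on the bare rod and past the stud near its end (z of spring_foot in the frame of seat below 0.083 m and horizontal distance between spring_foot and seat below 0.006 m), for 0.1 s.
At the end, for the whole second after the job is handed in: the spring stands pigtail down on the bare rod's seat: foot within 3 mm of the seat in height and 5 mm of the rod's axis, upright within 0.08 rad, at rest, released; knobs and spanner moved under 15 mm; never pressed on rod or boss with over 60 N (z of spring_foot in the frame of seat between -0.003 and 0.003 m and horizontal distance between spring_foot and seat below 0.005 m and angle between spring_mid's own z axis and vertical below 0.08 rad and linear speed of spring below 0.01 m/s); the robot touches nothing.
It fails at once if the spring is forced: pressed on the rod, its studs or its boss with more than 60 N (contact force between spring and post above 60 N).
It fails at once if a star knob or the spanner is moved by more than 15 mm (distance of any of knob_a, knob_b, spanner from where it was at the start of the episode above 0.015 m).
It also fails if it takes over 67 s, if anything falls off the work surface, if the arm or the gripper's body presses on something with over 40 N, if the wrist force passes 120 N, or if a joint passes its speed limit or range.

## Working session

There is one attempt and no reset: what is moved stays moved. The work goes in short steps, Python scripts to look and compute and a tool call to move; the robot and the scene stay as the last step left them, time stands still between calls to the robot, and variables do not carry over. Pictures are saved under pics/ and viewed, at most 10 in all, crops included, and the job is handed in when it is done.

Besides the shell and the picture viewer there is one more tool, called after ">>>" by a JSON object that holds its "api" and its "payload", one argument or row to a line. step_arm: Moves the arm, as the interface text tells. Its arguments: {"type":"object","properties":{"targets":{"type":"array","items":{"type":"object","properties":{"angular":{"type":"array","items":{"type":"number","minimum":-1,"maximum":1}},"dp":{"type":"array","items":{"type":"number","minimum":-1,"maximum":1}},"fingers":{"type":"number"}}}},"newtons":{"type":"number"}},"required":["targets"]}

```bash
mkdir -p pics
cat > h.py <<'E'
import numpy as np, cv2
from scipy.spatial.transform import Rotation as R
from bench import *
def ray(cam,px,P=None):
    P=P or camera_params(cam); f=240/np.tan(np.radians(P["vfov"]/2))
    u=(np.array(px,float)-[P["cx"],P["cy"]])/f
    if cam=="wrist":
        r=np.hypot(*u); d=np.r_[u/r*np.sin(r),np.cos(r)] if r>1e-9 else np.array([0,0,1.])
    else: d=np.r_[u,1]
    Rm=np.array(P["R"]);t=np.array(P["t"]); d=Rm.T@d
    return -Rm.T@t, d/np.linalg.norm(d)
def atz(cam,px,z,P=None):
    o,d=ray(cam,px,P); return o+d*(z-o[2])/d[2]
def tri(rs):
    A=sum(np.eye(3)-np.outer(d,d) for o,d in rs); b=sum((np.eye(3)-np.outer(d,d))@o for o,d in rs)
    return np.linalg.solve(A,b)
E
python3 - <<'E'
from h import *
np.set_printoptions(precision=1,suppress=True)
s=sense();print(s["time"],s["tool_pos"],s["tcp_rot"],s["ft_force"],s["finger_gap"])
ims=[]
L=["spring_mid","spring_foot","rod_end","seat","knob_a","spanner"]
D={}
for c in ["side","top"]:
    im=snapshot(c);cv2.imwrite(f"pics/{c}0.png",im)
    for l in L:
        r=pinpoint(c,l); print(c,l,[(np.round(q["at"],1),round(q["conf"],2)) for q in r[:3]])
        if r: D[c,l]=ray(c,r[0]["at"])
for l in L:
    if ("side",l) in D and ("top",l) in D: print(l,tri([D["side",l],D["top",l]]))
im=snapshot("wrist");cv2.imwrite("pics/wrist0.png",im)
for c in ["side","top","wrist"]: print(c,ray(c,[320,240]))
E
```

```text
0.0 [196.4 566.4 230.2] [-179.9   -0.   160.9] [ 0.3  0.5 -0.3] 85.6188401239792
side spring_mid [(array([270.4, 151. ]), 0.67)]
side spring_foot [(array([271.8, 168.8]), 0.69)]
side rod_end [(array([455.9, 309.3]), 0.65)]
side seat [(array([445.6, 345.1]), 0.55)]
side knob_a [(array([301.4, 216.2]), 0.76), (array([238.1, 213.7]), 0.67), (array([458.5, 310.8]), 0.66)]
side spanner [(array([319.2, 425.4]), 0.68)]
top spring_mid [(array([140.3, 236.3]), 0.62)]
top spring_foot [(array([148.9, 239.2]), 0.8)]
top rod_end [(array([477.7, 160.6]), 0.77)]
top seat [(array([457.7, 177.7]), 0.74)]
top knob_a [(array([196. , 293.7]), 0.79)]
top spanner [(array([471.9, 309.3]), 0.97)]
spring_mid [480.3 353.4  65.5]
spring_foot [479.2 353.1  11. ]
rod_end [ 587.6 -257.4  151.9]
seat [ 582.4 -256.2   44.1]
knob_a [431.2 232.4  -8.9]
spanner [ 324.7 -285.5    2.9]
side (array([ 159.5, -690.1,  941.3]), array([ 0.3,  0.6, -0.7]))
top (array([ 397.9,   53.5, 1041.1]), array([ 0.1, -0. , -1. ]))
wrist (array([123.4, 592.7, 373.3]), array([ 0.3, -0.1, -1. ]))
```

View pics/side0.png

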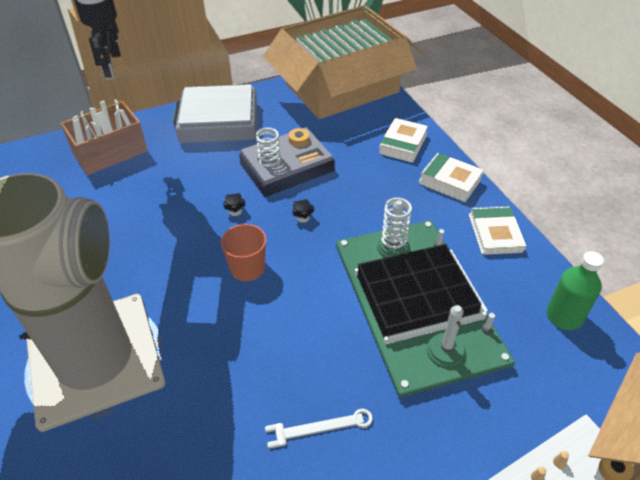

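View pics/top0.png

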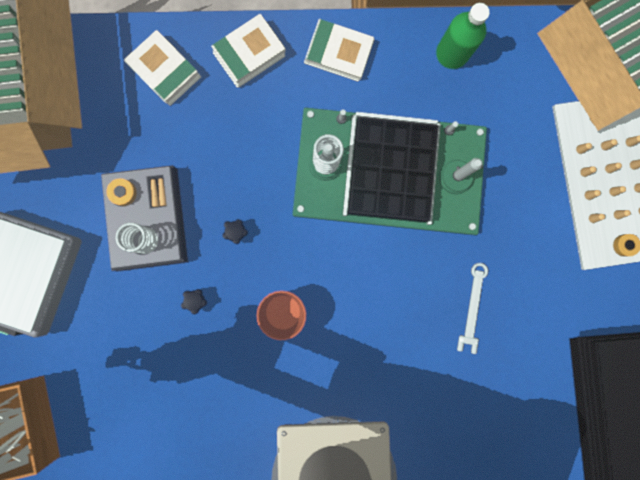

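Side and top views: the new spring stands in the kit (side 270,151; top 140,236), the bare rod is at the near-right of the press (side 455,309; top 477,160), with the knobs and spanner clear of both. Next I'll put the wrist camera over the spring.

```bash
cat >> h.py <<'E'
def go(p,yaw=None):
    s=sense(); T=R.from_euler("xyz",s["tcp_rot"],degrees=True)
    d=T.inv().apply(np.array(p)-s["tool_pos"])/200
    y=s["tcp_rot"][2] if yaw is None else yaw
    w=(T.inv()*R.from_euler("xyz",[180,0,y],degrees=True)).as_rotvec()/np.pi
    print("dp",np.round(d,4),"ang",np.round(w,4))
E
python3 -c "
from h import *
go([553,327,135])
P=camera_params('wrist');print(P['vfov'],240/np.tan(np.radians(P['vfov']/2)))"
```

```text
dp [-2.0768 -0.5495  0.4817] ang [0. 0. 0.]
65.70646984690485 371.64829954431775
```

>>> {"api": "step_arm", "payload": {
  "targets": [
    {"dp": [-1,-0.27,0.2]},
    {"dp": [-1,-0.27,0.2]},
    {"dp": [-1,-0.27,0.2]},
    {"dp": [-1,-0.27,0.2]},
    {"dp": [-1,-0.27,0.2]},
    {"dp": [-1,-0.27,0.2]},
    {"dp": [-1,-0.27,0.2]},
    {"dp": [-1,-0.27,0.2]}
  ]
}}

```text
validation failed for argument at $.ta...
```

>>> {"api": "step_arm", "payload": {
  "targets": [
    {"dp": [-1,-0.28,0.28]},
    {"dp": [-1,-0.28,0.28]},
    {"dp": [-1,-0.28,0.28]},
    {"dp": [-1,-0.28,0.28]},
    {"dp": [-1,-0.28,0.28]},
    {"dp": [-1,-0.28,0.28]},
    {"dp": [-1,-0.28,0.28]},
    {"dp": [-1,-0.28,0.28]}
  ]
}}

```text
validation failed for argument at $.ta...
```

Run:
```python
from h import *
np.set_printoptions(precision=1,suppress=True)
s=sense();print(s["time"],s["tool_pos"],s["tcp_rot"])
P=camera_params('wrist');im=snapshot("wrist")
for l,z in [("spring_mid",65),("spring_foot",12)]:
    for q in pinpoint("wrist",l)[:2]: print(l,q["at"],q["conf"],atz("wrist",q["at"],z,P))
m=masks_of("wrist","spring")
if m: 
    x,y=map(int,m[0]["at"]);print(m[0]["conf"],x,y)
    ys,xs=np.where(m[0]["pixels"]);x0,x1,y0,y1=xs.min()-15,xs.max()+15,ys.min()-15,ys.max()+15
    x0=max(x0,0);y0=max(y0,0);c=im[y0:y1,x0:x1];print(x0,y0,c.shape)
    k=min(390/c.shape[1],590/c.shape[0]); c=cv2.resize(c,None,fx=k,fy=k,interpolation=cv2.INTER_CUBIC)
else: c=im[:1]
w=cv2.resize(im,(400,300)); H=max(300,c.shape[0]); o=np.zeros((H,400+c.shape[1],3),np.uint8);o[:300,:400]=w;o[:c.shape[0],400:]=c
cv2.imwrite("pics/w1.png",o)
```

```text
0.75 [196.6 566.9 231.3] [180.    0.  160.9]
0.68 158 463
126 433 (47, 59, 3)
```

View pics/w1.png

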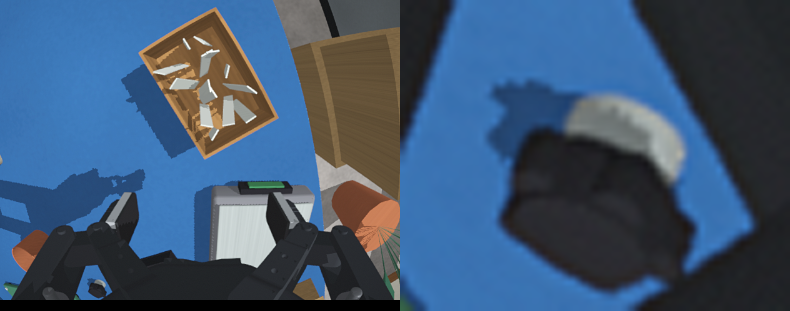

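The move was refused because rows need all three keys, and the wrist view only shows the pencil tray side from the start pose. Repeating with complete rows.

>>> {"api": "step_arm", "payload": {
  "targets": [
    {"dp": [-1,-0.27,0.2],"angular": [0,0,0],"fingers": 0},
    {"dp": [-1,-0.27,0.2],"angular": [0,0,0],"fingers": 0},
    {"dp": [-1,-0.27,0.2],"angular": [0,0,0],"fingers": 0},
    {"dp": [-1,-0.27,0.2],"angular": [0,0,0],"fingers": 0},
    {"dp": [-1,-0.27,0.2],"angular": [0,0,0],"fingers": 0},
    {"dp": [-1,-0.27,0.2],"angular": [0,0,0],"fingers": 0},
    {"dp": [-1,-0.27,0.2],"angular": [0,0,0],"fingers": 0},
    {"dp": [-1,-0.27,0.2],"angular": [0,0,0],"fingers": 0}
  ]
}}

```text
time: 1.95
tool_pos: [367.1, 451.1, 191.6]
tcp_rot: [180.0, 0.0, 161.0]
ft_force: [0.4, -0.7, 0.6]
finger_gap: 85.6
grip_force: 0.0
```

>>> {"api": "step_arm", "payload": {
  "targets": [
    {"dp": [-1,-0.28,0.28],"angular": [0,0,0],"fingers": 0},
    {"dp": [-1,-0.28,0.28],"angular": [0,0,0],"fingers": 0},
    {"dp": [-1,-0.28,0.28],"angular": [0,0,0],"fingers": 0},
    {"dp": [-1,-0.28,0.28],"angular": [0,0,0],"fingers": 0},
    {"dp": [-1,-0.28,0.28],"angular": [0,0,0],"fingers": 0},
    {"dp": [-1,-0.28,0.28],"angular": [0,0,0],"fingers": 0},
    {"dp": [-1,-0.28,0.28],"angular": [0,0,0],"fingers": 0},
    {"dp": [-1,-0.28,0.28],"angular": [0,0,0],"fingers": 0}
  ]
}}

```text
time: 2.95
tool_pos: [537.9, 332.9, 135.9]
tcp_rot: [180.0, 0.0, 161.0]
ft_force: [-0.3, -0.1, -1.1]
finger_gap: 85.2
grip_force: 0.0
```

```bash
cat > look.py <<'E'
import sys
from h import *
np.set_printoptions(precision=1,suppress=True)
out,lab=sys.argv[1],sys.argv[2]
pts=[a.split("=") for a in sys.argv[3:]]
s=sense();print(s["time"],s["tool_pos"],s["tcp_rot"],s["ft_force"],s["finger_gap"])
P=camera_params('wrist');im=snapshot("wrist")
for l,z in pts:
    for q in pinpoint("wrist",l)[:2]: print(l,q["at"],q["conf"],atz("wrist",q["at"],float(z),P))
m=masks_of("wrist",lab)
if m: 
    x,y=map(int,m[0]["at"]);print(m[0]["conf"],x,y)
    ys,xs=np.where(m[0]["pixels"]);x0,x1,y0,y1=max(0,xs.min()-15),xs.max()+15,max(0,ys.min()-15),ys.max()+15
    c=im[y0:y1,x0:x1]
    k=min(390/c.shape[1],590/c.shape[0]);print(x0,y0,k); c=cv2.resize(c,None,fx=k,fy=k,interpolation=cv2.INTER_CUBIC)
else: c=im[:1,:390]
w=cv2.resize(im,(400,300)); H=max(300,c.shape[0]); o=np.zeros((H,400+c.shape[1],3),np.uint8);o[:300,:400]=w;o[:c.shape[0],400:]=c
cv2.imwrite(out,o)
E
python3 look.py pics/w2.png spring spring_mid=65 spring_foot=12
```

```text
2.95 [537.9 332.9 135.9] [180.   0. 161.] [-0.3 -0.1 -1.1] 85.19155296554501
spring_mid [321.6, 151.1] 0.65 [476.7 353.2  65. ]
spring_foot [328.7, 146.4] 0.57 [478.1 357.8  12. ]
0.77 329 163
253 83 2.689655172413793
```

View pics/w2.png

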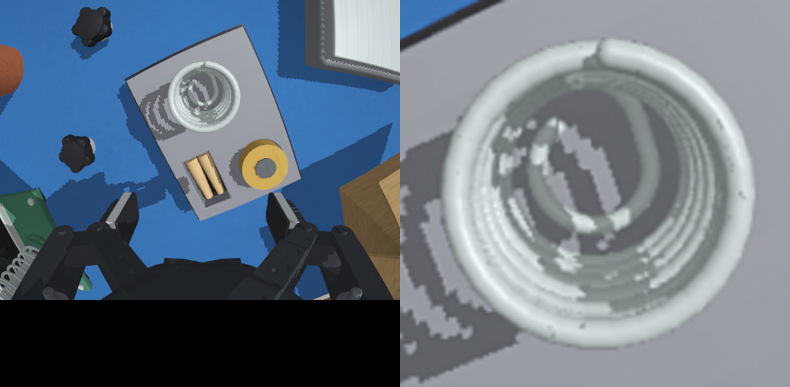

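The spring is seen from above, its axis near (322,151). The foot ring is visible inside it, with the wire's end near crop (555,122) and the opening toward image-up.

Run:
```python
from h import *
np.set_printoptions(precision=1,suppress=True)
k=2.6897
f=lambda x,y,z:atz("wrist",[253+(x-400)/k,83+y/k],z)
c=f(592,172,13);e=f(556,122,13);u=f(592,112,13);b=f(585,222,13)
for n,p in zip("ceub",[c,e,u,b]): print(n,p,np.hypot(*(p-c)[:2]),np.degrees(np.arctan2(*(p-c)[[1,0]])))
t=f(598,195,118);print("top",t)
go([479.5,354,145],126.0)
for y in (126,161,90): print(y,[round(v,1) for v in sense()["joint_pos"]])
```

```text
c [477.8 354.2  13. ] 0.0 0.0
e [462.1 349.6  13. ] 16.252339379916158 -163.85907930898065
u [462.7 359.4  13. ] 15.886593568234305 160.89469312004118
b [489.7 348.1  13. ] 13.434067086967193 -27.007174733343554
top [476.5 355.4 118. ]
dp [ 0.3  0.  -0. ] ang [0.  0.  0.2]
126 [np.float64(27.0), np.float64(15.9), np.float64(85.8), np.float64(-0.0), np.float64(78.3), np.float64(-43.9)]
161 [np.float64(27.0), np.float64(15.9), np.float64(85.8), np.float64(-0.0), np.float64(78.3), np.float64(-43.9)]
90 [np.float64(27.0), np.float64(15.9), np.float64(85.8), np.float64(-0.0), np.float64(78.3), np.float64(-43.9)]
```

Run:
```python
from h import *
a=cv2.imread("pics/side0.png")[285:375,410:500];b=cv2.imread("pics/top0.png")[135:205,430:500]
o=np.hstack([cv2.resize(x,(400,400),interpolation=cv2.INTER_CUBIC) for x in (a,b)]);cv2.imwrite("pics/rod.png",o)
```

```text
(no output)
```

View pics/rod.png

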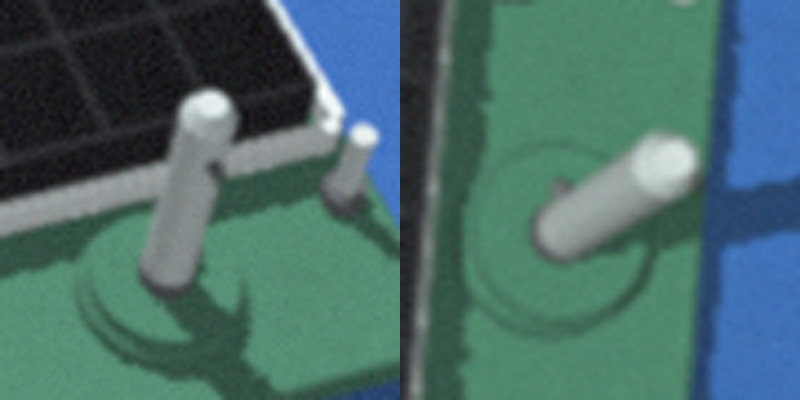

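Side crop: the stud shows as a dark nub at the rod's right edge (217,172). Top crop: the stud points right, toward (697,183), and the lug sits image-up of the rod's foot at (562,188). I'll turn these into angles and head for the grasp.

Run:
```python
from h import *
np.set_printoptions(precision=1,suppress=True)
t=lambda x,y,z:atz("top",[430+(x-400)*.175,135+y*.175],z)
s=lambda x,y,z:atz("side",[410+x*.225,285+y*.225],z)
print("studT",t(697,183,131),"studS",s(219,172,131),"lug",t(562,185,46),"seat",t(560,235,42),"end",t(670,165,156),s(210,103,156))
print("seat circle",t(560,238,40),s(163,285,40))
go([477.5,354.5,145],220)
```

```text
studT [ 583.5 -273.2  131. ] studS [ 584.7 -272.4  131. ] lug [ 601.2 -257.4   46. ] seat [ 584.8 -257.2   42. ] end [ 584.1 -256.3  156. ] [ 585.1 -258.2  156. ]
seat circle [ 584.1 -257.7   40. ] [ 582.8 -262.3   40. ]
dp [ 0.3  0.  -0. ] ang [ 0.   0.  -0.3]
```

>>> {"api": "step_arm", "payload": {
  "targets": [
    {"dp": [0.32,0.004,-0.045],"angular": [0,0,-0.327],"fingers": 0},
    {"dp": [0.32,0.004,-0.045],"angular": [0,0,-0.327],"fingers": 0},
    {"dp": [0.32,0.004,-0.045],"angular": [0,0,-0.327],"fingers": 0},
    {"dp": [0.32,0.004,-0.045],"angular": [0,0,-0.327],"fingers": 0},
    {"dp": [0.32,0.004,-0.045],"angular": [0,0,-0.327],"fingers": 0},
    {"dp": [0.32,0.004,-0.045],"angular": [0,0,-0.327],"fingers": 0},
    {"dp": [0.32,0.004,-0.045],"angular": [0,0,-0.327],"fingers": 0},
    {"dp": [0.32,0.004,-0.045],"angular": [0,0,-0.327],"fingers": 0}
  ]
}}

```text
time: 4.15
tool_pos: [478.2, 353.6, 144.3]
tcp_rot: [180.0, 0.0, -140.4]
ft_force: [-0.4, -0.8, 0.2]
finger_gap: 85.2
grip_force: 0.0
```

Run:
```python
from h import *
np.set_printoptions(precision=4,suppress=True)
s=sense();print(s["time"],s["tool_pos"],s["tcp_rot"],s["joint_pos"])
P=camera_params('wrist');snapshot("wrist")
for l,z in (("spring_mid",65),("spring_foot",12)):
    for q in pinpoint("wrist",l)[:1]: print(l,q["at"],q["conf"],atz("wrist",q["at"],z,P))
go([477.5,354.5,88],220)
```

```text
4.15 [478.2359 353.647  144.3189] [ 179.9998    0.0035 -140.3887] [ 31.5436   9.856   91.8538   0.0008  78.2867 -98.0678]
spring_mid [326.5, 251.2] 0.73 [475.8113 354.4147  65.    ]
spring_foot [328.3, 232.0] 0.62 [476.6532 357.4482  12.    ]
dp [-0.      0.0056  0.2813] ang [ 0.     -0.     -0.0018]
```

>>> {"api": "step_arm", "payload": {
  "newtons": 40,
  "targets": [
    {"dp": [0,0.005,0.14],"angular": [0,0,0],"fingers": 0},
    {"dp": [0,0.005,0.28],"angular": [0,0,0],"fingers": 0},
    {"dp": [0,0.005,0.28],"angular": [0,0,0],"fingers": 0},
    {"dp": [0,0.005,0.28],"angular": [0,0,0],"fingers": 1},
    {"dp": [0,0.005,0.28],"angular": [0,0,0],"fingers": 1},
    {"dp": [0,0.005,0.28],"angular": [0,0,0],"fingers": 1},
    {"dp": [0,0.005,0.28],"angular": [0,0,0],"fingers": 1},
    {"dp": [0,0.005,0.28],"angular": [0,0,0],"fingers": 1}
  ]
}}

```text
time: 5.3
tool_pos: [478.9, 355.1, 90.4]
tcp_rot: [-180.0, 0.2, -140.3]
ft_force: [0.4, 0.0, 6.7]
finger_gap: 50.0
grip_force: 41.0
```

>>> {"api": "step_arm", "payload": {
  "newtons": 60,
  "targets": [
    {"dp": [0,0,0],"angular": [0,0,0],"fingers": 1},
    {"dp": [0,0,-0.1],"angular": [0,0,0],"fingers": 1},
    {"dp": [0,0,-0.25],"angular": [0,0,0],"fingers": 1},
    {"dp": [0,0,-0.45],"angular": [0,0,0],"fingers": 1},
    {"dp": [0,0,-0.65],"angular": [0,0,0],"fingers": 1},
    {"dp": [0,0,-0.86],"angular": [0,0,0],"fingers": 1},
    {"dp": [0,0,-0.86],"angular": [0,0,0],"fingers": 1},
    {"dp": [0,0,-0.86],"angular": [0,0,0],"fingers": 1}
  ]
}}

```text
time: 6.3
tool_pos: [477.4, 354.3, 260.5]
tcp_rot: [180.0, 0.0, -140.3]
ft_force: [-0.4, -0.1, -2.5]
finger_gap: 49.5
grip_force: 62.3
```

```bash
python3 - <<'E'
from h import *
np.set_printoptions(precision=4,suppress=True)
s=sense();print(s["time"],s["tool_pos"],s["tcp_rot"],s["ft_force"],s["wrist_torque"],s["finger_gap"])
D={}
for c in ("side","top"):
    snapshot(c)
    for l in ("spring_mid","spring_foot"):
        q=pinpoint(c,l)
        if q: D[c,l]=ray(c,q[0]["at"]);print(c,l,q[0]["at"],q[0]["conf"])
for l in ("spring_mid","spring_foot"):
    if ("side",l) in D and ("top",l) in D: print(l,tri([D["side",l],D["top",l]]))
E
python3 look.py pics/w3.png spring spring_mid=230
```

```text
6.3 [477.3908 354.2709 260.4876] [ 179.9983    0.0008 -140.2672] [-0.3894 -0.0996 -2.5015] [ 0.0379  0.0264 -0.0806] 49.453664917842715
side spring_mid [262.1, 90.6] 0.82
side spring_foot [263.3, 109.3] 0.86
top spring_mid [107.8, 231.1] 0.72
top spring_foot [117.7, 234.2] 0.76
spring_mid [474.2194 352.0446 233.505 ]
spring_foot [473.5344 353.9668 184.541 ]
6.6 [477.1 354.1 259. ] [ 180.    -0.1 -140.3] [ 0.7 -1.  -1.9] 49.31804702254453
spring_mid [325.1, 290.0] 0.77 [478.1 356.3 230. ]
spring_mid [331.0, 61.4] 0.15 [391.3 287.5 230. ]
0.66 325 307
243 200 2.4074074074074074
```

View pics/w3.png

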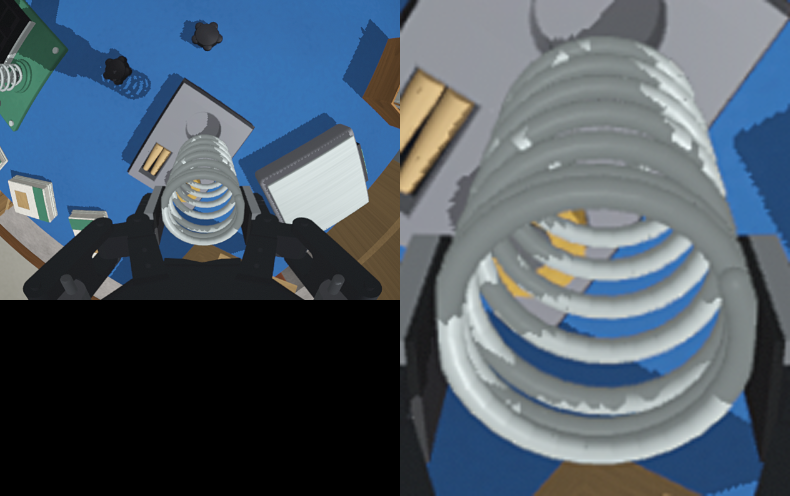

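The spring is held squarely between the pads and clear of the kit; its foot is about 77 mm below the TCP. Next is the transport plan to the rod.

```bash
cat > plan.py <<'E'
from h import *
np.set_printoptions(precision=3,suppress=True)
def plan(w):
    for a,b in zip(w,w[1:]):
        T=R.from_euler("xyz",[180,0,a[3]],degrees=True)
        print("dp",T.inv().apply(np.array(b[:3])-a[:3])/200,"ang z",(a[3]-b[3])/180)
E
python3 -c "
from plan import *
plan([(477.4,354.3,260,219.7),(515,185,262,150),(550,10,262,80),(578,-150,262,10),(585,-257,262,-32)])"
```

```text
dp [ 0.396 -0.771 -0.01 ] ang z 0.38722222222222213
dp [-0.589 -0.67  -0.   ] ang z 0.3888888888888889
dp [-0.764  0.277  0.   ] ang z 0.3888888888888889
dp [-0.058  0.533  0.   ] ang z 0.23333333333333334
```

>>> {"api": "step_arm", "payload": {
  "targets": [
    {"dp": [0.396,-0.771,-0.01],"angular": [0,0,0.387],"fingers": 1},
    {"dp": [0.396,-0.771,-0.01],"angular": [0,0,0.387],"fingers": 1},
    {"dp": [0.396,-0.771,-0.01],"angular": [0,0,0.387],"fingers": 1},
    {"dp": [0.396,-0.771,-0.01],"angular": [0,0,0.387],"fingers": 1},
    {"dp": [0.396,-0.771,-0.01],"angular": [0,0,0.387],"fingers": 1},
    {"dp": [0.396,-0.771,-0.01],"angular": [0,0,0.387],"fingers": 1},
    {"dp": [0.396,-0.771,-0.01],"angular": [0,0,0.387],"fingers": 1},
    {"dp": [0.396,-0.771,-0.01],"angular": [0,0,0.387],"fingers": 1}
  ]
}}

```text
time: 7.75
tool_pos: [515.2, 185.2, 262.2]
tcp_rot: [-180.0, -0.0, 150.1]
ft_force: [0.7, 0.8, -2.6]
finger_gap: 49.1
grip_force: 62.5
```

>>> {"api": "step_arm", "payload": {
  "targets": [
    {"dp": [-0.589,-0.67,0],"angular": [0,0,0.389],"fingers": 1},
    {"dp": [-0.589,-0.67,0],"angular": [0,0,0.389],"fingers": 1},
    {"dp": [-0.589,-0.67,0],"angular": [0,0,0.389],"fingers": 1},
    {"dp": [-0.589,-0.67,0],"angular": [0,0,0.389],"fingers": 1},
    {"dp": [-0.589,-0.67,0],"angular": [0,0,0.389],"fingers": 1},
    {"dp": [-0.589,-0.67,0],"angular": [0,0,0.389],"fingers": 1},
    {"dp": [-0.589,-0.67,0],"angular": [0,0,0.389],"fingers": 1},
    {"dp": [-0.589,-0.67,0],"angular": [0,0,0.389],"fingers": 1}
  ]
}}

```text
time: 8.75
tool_pos: [550.5, 10.3, 262.2]
tcp_rot: [-180.0, -0.0, 80.2]
ft_force: [-0.9, -0.5, -1.3]
finger_gap: 49.0
grip_force: 62.7
```

>>> {"api": "step_arm", "payload": {
  "targets": [
    {"dp": [-0.764,0.277,0],"angular": [0,0,0.389],"fingers": 1},
    {"dp": [-0.764,0.277,0],"angular": [0,0,0.389],"fingers": 1},
    {"dp": [-0.764,0.277,0],"angular": [0,0,0.389],"fingers": 1},
    {"dp": [-0.764,0.277,0],"angular": [0,0,0.389],"fingers": 1},
    {"dp": [-0.764,0.277,0],"angular": [0,0,0.389],"fingers": 1},
    {"dp": [-0.764,0.277,0],"angular": [0,0,0.389],"fingers": 1},
    {"dp": [-0.764,0.277,0],"angular": [0,0,0.389],"fingers": 1},
    {"dp": [-0.764,0.277,0],"angular": [0,0,0.389],"fingers": 1}
  ]
}}

```text
time: 9.75
tool_pos: [578.7, -149.8, 262.2]
tcp_rot: [-180.0, 0.0, 10.3]
ft_force: [0.1, 0.3, -1.6]
finger_gap: 49.3
grip_force: 62.9
```

>>> {"api": "step_arm", "payload": {
  "targets": [
    {"dp": [-0.058,0.533,0],"angular": [0,0,0.233],"fingers": 1},
    {"dp": [-0.058,0.533,0],"angular": [0,0,0.233],"fingers": 1},
    {"dp": [-0.058,0.533,0],"angular": [0,0,0.233],"fingers": 1},
    {"dp": [-0.058,0.533,0],"angular": [0,0,0.233],"fingers": 1},
    {"dp": [-0.058,0.533,0],"angular": [0,0,0.233],"fingers": 1},
    {"dp": [-0.058,0.533,0],"angular": [0,0,0.233],"fingers": 1},
    {"dp": [-0.058,0.533,0],"angular": [0,0,0.233],"fingers": 1},
    {"dp": [-0.058,0.533,0],"angular": [0,0,0.233],"fingers": 1}
  ]
}}

```text
time: 10.75
tool_pos: [585.9, -256.6, 262.4]
tcp_rot: [180.0, -0.0, -31.8]
ft_force: [-0.0, -0.2, -2.4]
finger_gap: 49.0
grip_force: 63.2
```

```bash
python3 - <<'E'
from plan import *
s=sense();print(s["time"],s["tool_pos"],s["tcp_rot"],s["ft_force"],s["joint_pos"])
D={}
for c in ("side","top"):
    cv2.imwrite(f"pics/{c}4.png",snapshot(c))
    for l in ("spring_mid","spring_foot","rod_end"):
        q=pinpoint(c,l)
        if q: D[c,l]=ray(c,q[0]["at"]);print(c,l,q[0]["at"],q[0]["conf"])
for l in ("spring_mid","spring_foot","rod_end"):
    if ("side",l) in D and ("top",l) in D: print(l,tri([D["side",l],D["top",l]]))
E
python3 look.py pics/w4.png rod_end rod_end=156 spring_foot=184
```

```text
10.75 [ 585.88  -256.632  262.372] [179.998  -0.006 -31.801] [-0.024 -0.2   -2.397] [-28.245  12.997  75.862  -0.002  91.134  93.557]
side spring_mid [466.9, 278.8] 0.88
side spring_foot [460.9, 296.2] 0.88
side rod_end [456.4, 309.5] 0.6
top spring_mid [498.3, 150.5] 0.75
top spring_foot [487.5, 158.1] 0.76
top rod_end [478.0, 162.3] 0.83
spring_mid [ 586.273 -261.908  236.652]
spring_foot [ 584.679 -260.786  192.116]
rod_end [ 585.997 -258.244  152.57 ]
11.15 [ 585.8 -256.8  262.3] [-180.    -0.   -31.9] [-0.1 -0.3 -1.9] 49.24890810356491
rod_end [323.4, 204.0] 0.66 [ 608.1 -270.3  156. ]
0.65 325 194
277 155 4.148936170212766
```

View pics/w4.png

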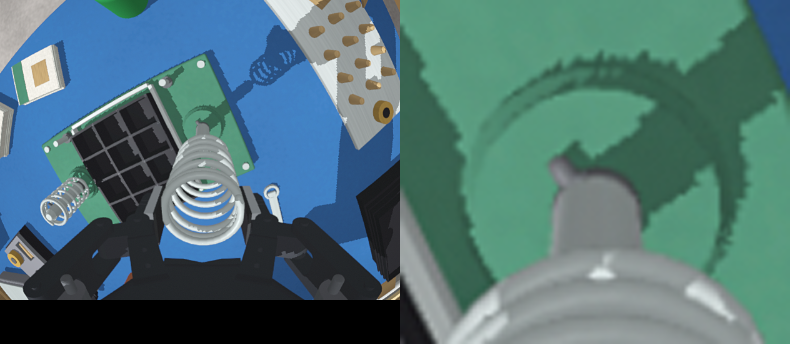

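The wrist view shows the lug up-left of the rod's foot, matching about +x in the world, and the rod runs up into the spring. Shift slightly and lower over the rod's end.

```bash
python3 -c "
from plan import *
plan([(585.8,-256.8,262,-31.9),(585.3,-254.8,217,-31.9)])"
```

```text
dp [-0.007 -0.007  0.225] ang z 0.0
```

>>> {"api": "step_arm", "payload": {
  "targets": [
    {"dp": [-0.007,-0.007,0.05],"angular": [0,0,0],"fingers": 1},
    {"dp": [-0.007,-0.007,0.08],"angular": [0,0,0],"fingers": 1},
    {"dp": [-0.007,-0.007,0.11],"angular": [0,0,0],"fingers": 1},
    {"dp": [-0.007,-0.007,0.14],"angular": [0,0,0],"fingers": 1},
    {"dp": [-0.007,-0.007,0.17],"angular": [0,0,0],"fingers": 1},
    {"dp": [-0.007,-0.007,0.2],"angular": [0,0,0],"fingers": 1},
    {"dp": [-0.007,-0.007,0.225],"angular": [0,0,0],"fingers": 1},
    {"dp": [-0.007,-0.007,0.225],"angular": [0,0,0],"fingers": 1}
  ]
}}

```text
time: 12.35
tool_pos: [585.1, -254.7, 216.6]
tcp_rot: [180.0, 0.1, -31.9]
ft_force: [-1.0, 0.3, -1.2]
finger_gap: 49.5
grip_force: 63.3
```

>>> {"api": "step_arm", "payload": {
  "targets": [
    {"dp": [0,0,0.01],"angular": [0,0,0],"fingers": 1},
    {"dp": [0,0,0.02],"angular": [0,0,0],"fingers": 1},
    {"dp": [0,0,0.025],"angular": [0,0,0],"fingers": 1},
    {"dp": [0,0,0.03],"angular": [0,0,0],"fingers": 1},
    {"dp": [0,0,0.035],"angular": [0,0,0],"fingers": 1},
    {"dp": [0,0,0.04],"angular": [0,0,0],"fingers": 1},
    {"dp": [0,0,0.045],"angular": [0,0,0],"fingers": 1},
    {"dp": [0,0,0.045],"angular": [0,0,0],"fingers": 1}
  ]
}}

```text
time: 13.35
tool_pos: [585.3, -254.8, 208.1]
tcp_rot: [180.0, 0.0, -31.9]
ft_force: [0.3, 0.3, -2.0]
finger_gap: 49.0
grip_force: 63.3
```

>>> {"api": "step_arm", "payload": {
  "targets": [
    {"dp": [0,0,0.006],"angular": [0,0,0],"fingers": 1},
    {"dp": [0,0,0.012],"angular": [0,0,0],"fingers": 1},
    {"dp": [0,0,0.018],"angular": [0,0,0],"fingers": 1},
    {"dp": [0,0,0.024],"angular": [0,0,0],"fingers": 1},
    {"dp": [0,0,0.03],"angular": [0,0,0],"fingers": 1},
    {"dp": [0,0,0.035],"angular": [0,0,0],"fingers": 1},
    {"dp": [0,0,0.04],"angular": [0,0,0],"fingers": 1},
    {"dp": [0,0,0.04],"angular": [0,0,0],"fingers": 1}
  ]
}}

```text
time: 14.35
tool_pos: [585.3, -254.8, 200.2]
tcp_rot: [-180.0, 0.0, -31.9]
ft_force: [0.2, -0.5, -1.9]
finger_gap: 49.0
grip_force: 63.3
```

```bash
python3 look.py pics/w5.png spring rod_end=156
```

```text
14.35 [ 585.3 -254.8  200.2] [-180.     0.   -31.9] [ 0.2 -0.5 -1.9] 49.021612294932595
rod_end [328.8, 270.1] 0.68 [ 586.2 -258.4  156. ]
rod_end [322.7, 286.5] 0.67 [ 579.7 -250.5  156. ]
0.89 322 307
243 200 2.4074074074074074
```

View pics/w5.png

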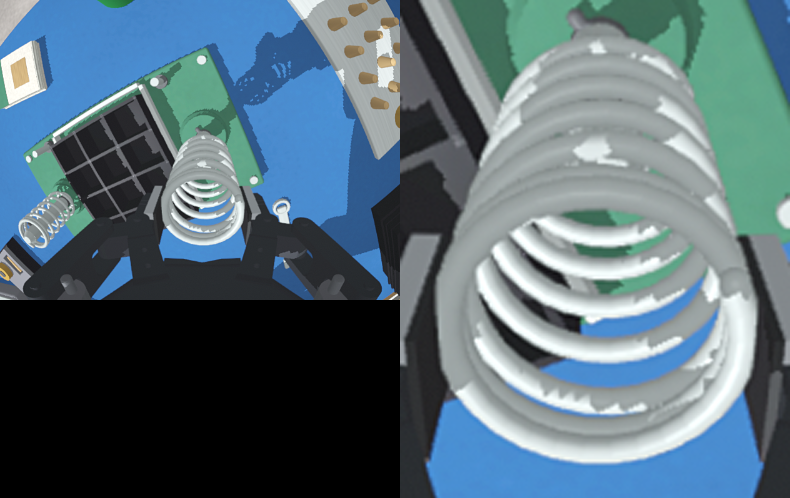

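The spring is held around the rod with no contact force, and the lug is still visible just beyond the foot at crop (585,20). Going down gently.

>>> {"api": "step_arm", "payload": {
  "targets": [
    {"dp": [0,0,0.008],"angular": [0,0,0],"fingers": 1},
    {"dp": [0,0,0.016],"angular": [0,0,0],"fingers": 1},
    {"dp": [0,0,0.024],"angular": [0,0,0],"fingers": 1},
    {"dp": [0,0,0.032],"angular": [0,0,0],"fingers": 1},
    {"dp": [0,0,0.04],"angular": [0,0,0],"fingers": 1},
    {"dp": [0,0,0.045],"angular": [0,0,0],"fingers": 1},
    {"dp": [0,0,0.05],"angular": [0,0,0],"fingers": 1},
    {"dp": [0,0,0.05],"angular": [0,0,0],"fingers": 1}
  ]
}}

```text
time: 15.5
tool_pos: [585.4, -254.8, 190.2]
tcp_rot: [180.0, 0.0, -31.9]
ft_force: [0.9, -0.2, -2.3]
finger_gap: 49.2
grip_force: 63.3
```

Run:
```python
from plan import *
s=sense();print(s["time"],s["tool_pos"],s["tcp_rot"],s["ft_force"],s["wrist_torque"])
D={}
for c in ("side","top"):
    cv2.imwrite(f"pics/{c}5.png",snapshot(c))
    for l in ("spring_mid","spring_foot","rod_end"):
        q=pinpoint(c,l)
        if q: D[c,l]=ray(c,q[0]["at"]);print(c,l,q[0]["at"],q[0]["conf"])
for l in ("spring_mid","spring_foot","rod_end"):
    if ("side",l) in D and ("top",l) in D: print(l,tri([D["side",l],D["top",l]]))
```

```text
15.5 [ 585.361 -254.804  190.192] [180.      0.008 -31.905] [ 0.894 -0.162 -2.309] [-0.031  0.012  0.053]
side spring_mid [456.8, 304.5] 0.76
side spring_foot [452.9, 324.7] 0.87
side rod_end [455.0, 308.6] 0.64
top spring_mid [479.6, 161.3] 0.89
top spring_foot [470.4, 167.7] 0.92
top rod_end [479.4, 163.8] 0.6
spring_mid [ 585.168 -256.812  164.912]
spring_foot [ 586.023 -259.077  109.86 ]
rod_end [ 582.139 -258.69   157.802]
```

>>> {"api": "step_arm", "payload": {
  "targets": [
    {"dp": [0,0,0.02],"angular": [0,0,-0.05],"fingers": 1},
    {"dp": [0,0,0.05],"angular": [0,0,-0.1],"fingers": 1},
    {"dp": [0,0,0.08],"angular": [0,0,-0.15],"fingers": 1},
    {"dp": [0,0,0.11],"angular": [0,0,-0.2],"fingers": 1},
    {"dp": [0,0,0.14],"angular": [0,0,-0.25],"fingers": 1},
    {"dp": [0,0,0.17],"angular": [0,0,-0.3],"fingers": 1},
    {"dp": [0,0,0.2],"angular": [0,0,-0.35],"fingers": 1},
    {"dp": [0,0,0.2],"angular": [0,0,-0.35],"fingers": 1}
  ]
}}

```text
time: 16.9
tool_pos: [585.0, -254.8, 149.7]
tcp_rot: [-180.0, 0.0, 31.0]
ft_force: [-0.8, 0.1, -1.8]
finger_gap: 49.2
grip_force: 63.3
```

Run:
```python
from plan import *
s=sense();print(s["time"],s["tool_pos"],s["tcp_rot"],s["ft_force"],s["wrist_torque"],s["joint_pos"][5])
```

```text
16.9 [ 585.031 -254.776  149.711] [-179.957    0.038   31.037] [-0.827  0.058 -1.756] [-0.084 -0.    -0.049] 30.836010334925305
```

```bash
python3 -c "
from plan import *
plan([(585,-254.8,149.7,31),(583,-256.8,134.7,59)])"
```

```text
dp [-0.014  0.003  0.075] ang z -0.15555555555555556
```

>>> {"api": "step_arm", "payload": {
  "targets": [
    {"dp": [-0.003,0,0.01],"angular": [0,0,-0.03],"fingers": 1},
    {"dp": [-0.006,0.001,0.02],"angular": [0,0,-0.06],"fingers": 1},
    {"dp": [-0.009,0.002,0.035],"angular": [0,0,-0.09],"fingers": 1},
    {"dp": [-0.012,0.003,0.05],"angular": [0,0,-0.12],"fingers": 1},
    {"dp": [-0.014,0.003,0.06],"angular": [0,0,-0.156],"fingers": 1},
    {"dp": [-0.014,0.003,0.07],"angular": [0,0,-0.156],"fingers": 1},
    {"dp": [-0.014,0.003,0.075],"angular": [0,0,-0.156],"fingers": 1},
    {"dp": [-0.014,0.003,0.075],"angular": [0,0,-0.156],"fingers": 1}
  ]
}}

```text
time: 17.9
tool_pos: [583.3, -256.8, 135.3]
tcp_rot: [-180.0, -0.0, 59.0]
ft_force: [0.1, 0.2, -2.4]
finger_gap: 49.3
grip_force: 63.3
```

>>> {"api": "step_arm", "payload": {
  "targets": [
    {"dp": [0,0,0.008],"angular": [0,0,0],"fingers": 1},
    {"dp": [0,0,0.016],"angular": [0,0,0],"fingers": 1},
    {"dp": [0,0,0.022],"angular": [0,0,0],"fingers": 1},
    {"dp": [0,0,0.028],"angular": [0,0,0],"fingers": 1},
    {"dp": [0,0,0.034],"angular": [0,0,0],"fingers": 1},
    {"dp": [0,0,0.038],"angular": [0,0,0],"fingers": 1},
    {"dp": [0,0,0.04],"angular": [0,0,0],"fingers": 1},
    {"dp": [0,0,0.04],"angular": [0,0,0],"fingers": 1}
  ]
}}

```text
time: 18.9
tool_pos: [583.3, -256.8, 127.3]
tcp_rot: [-180.0, 0.0, 59.2]
ft_force: [-1.2, 0.8, -2.9]
finger_gap: 48.8
grip_force: 63.3
```

>>> {"api": "step_arm", "payload": {
  "targets": [
    {"dp": [0,0,0.004],"angular": [0,0,0],"fingers": 1},
    {"dp": [0,0,0.008],"angular": [0,0,0],"fingers": 1},
    {"dp": [0,0,0.012],"angular": [0,0,0],"fingers": 1},
    {"dp": [0,0,0.016],"angular": [0,0,0],"fingers": 1},
    {"dp": [0,0,0.02],"angular": [0,0,0],"fingers": 1},
    {"dp": [0,0,0.024],"angular": [0,0,0],"fingers": 1},
    {"dp": [0,0,0.024],"angular": [0,0,0],"fingers": 1},
    {"dp": [0,0,0.024],"angular": [0,0,0],"fingers": 1}
  ]
}}

```text
time: 19.9
tool_pos: [583.3, -256.8, 122.5]
tcp_rot: [180.0, 0.0, 59.2]
ft_force: [-0.3, 0.3, -1.5]
finger_gap: 49.1
grip_force: 63.3
```

>>> {"api": "step_arm", "payload": {
  "targets": [
    {"dp": [0,0,0.004],"angular": [0,0,0],"fingers": 1},
    {"dp": [0,0,0.008],"angular": [0,0,0],"fingers": 1},
    {"dp": [0,0,0.012],"angular": [0,0,0],"fingers": 1},
    {"dp": [0,0,0.014],"angular": [0,0,0],"fingers": 1},
    {"dp": [0,0,0.016],"angular": [0,0,0],"fingers": 1},
    {"dp": [0,0,0.016],"angular": [0,0,0],"fingers": 1},
    {"dp": [0,0,0.016],"angular": [0,0,0],"fingers": 1},
    {"dp": [0,0,0.016],"angular": [0,0,0],"fingers": 1}
  ]
}}

```text
time: 20.9
tool_pos: [583.3, -256.8, 119.3]
tcp_rot: [180.0, -0.0, 59.2]
ft_force: [0.9, -0.1, -1.7]
finger_gap: 48.9
grip_force: 63.3
```

>>> {"api": "step_arm", "payload": {
  "targets": [
    {"dp": [0,0,0.002],"angular": [0,0,0],"fingers": 1},
    {"dp": [0,0,0.004],"angular": [0,0,0],"fingers": 1},
    {"dp": [0,0,0.006],"angular": [0,0,0],"fingers": 1},
    {"dp": [0,0,0.008],"angular": [0,0,0],"fingers": 1},
    {"dp": [0,0,0.01],"angular": [0,0,0],"fingers": 1},
    {"dp": [0,0,0.012],"angular": [0,0,0],"fingers": 1},
    {"dp": [0,0,0.014],"angular": [0,0,0],"fingers": 1},
    {"dp": [0,0,0.014],"angular": [0,0,0],"fingers": 1}
  ]
}}

```text
time: 21.9
tool_pos: [583.8, -256.9, 118.5]
tcp_rot: [179.9, -0.0, 59.2]
ft_force: [-4.0, 2.8, 11.8]
finger_gap: 49.0
grip_force: 65.0
```

Run:
```python
from plan import *
s=sense();print(s["time"],s["tool_pos"],s["ft_force"],s["wrist_torque"])
D={}
im={}
for c in ("side","top"):
    im[c]=snapshot(c)
    for l in ("spring_mid","spring_foot","rod_end"):
        q=pinpoint(c,l)
        if q: D[c,l]=ray(c,q[0]["at"]);print(c,l,q[0]["at"],q[0]["conf"])
for l in ("spring_mid","spring_foot","rod_end"):
    if ("side",l) in D and ("top",l) in D: print(l,tri([D["side",l],D["top",l]]))
P=camera_params("wrist");w=snapshot("wrist")
for q in pinpoint("wrist","rod_end")[:2]: print(q["at"],q["conf"],atz("wrist",q["at"],156,P))
o=np.hstack([cv2.resize(im["side"][265:385,395:515],(400,400),interpolation=3),cv2.resize(w[200:440,200:440],(400,400),interpolation=3)]);cv2.imwrite("pics/c6.png",o)
```

```text
21.9 [ 583.753 -256.924  118.503] [-3.99   2.824 11.823] [ 0.714  1.236 -0.034]
side spring_mid [450.8, 328.1] 0.57
side spring_foot [446.6, 345.1] 0.85
side rod_end [457.3, 308.0] 0.92
top spring_mid [465.8, 168.8] 0.8
top spring_foot [457.6, 173.7] 0.87
top rod_end [475.9, 161.0] 0.69
spring_mid [ 587.145 -255.551   94.319]
spring_foot [ 588.132 -256.143   41.331]
rod_end [ 589.193 -255.402  151.129]
[332.3, 365.5] 0.71 [ 586.313 -258.186  156.   ]
```

View pics/c6.png

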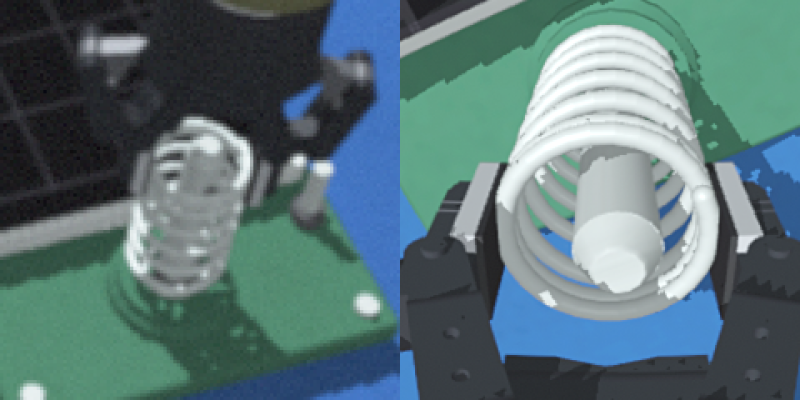

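The wrist crop shows the rod end about 10 mm above the spring's top coil, and the foot measures z≈41, so it is home. Releasing and going up.

>>> {"api": "step_arm", "payload": {
  "targets": [
    {"dp": [0,0,-0.002],"angular": [0,0,0],"fingers": 0.6},
    {"dp": [0,0,-0.004],"angular": [0,0,0],"fingers": 0},
    {"dp": [0,0,-0.004],"angular": [0,0,0],"fingers": 0},
    {"dp": [0,0,-0.004],"angular": [0,0,0],"fingers": 0},
    {"dp": [0,0,-0.004],"angular": [0,0,0],"fingers": 0},
    {"dp": [0,0,-0.004],"angular": [0,0,0],"fingers": 0},
    {"dp": [0,0,-0.004],"angular": [0,0,0],"fingers": 0},
    {"dp": [0,0,-0.004],"angular": [0,0,0],"fingers": 0}
  ]
}}

```text
time: 23.4
tool_pos: [583.3, -256.8, 117.3]
tcp_rot: [-180.0, 0.0, 59.2]
ft_force: [-0.8, 0.2, -0.5]
finger_gap: 85.4
grip_force: 0.0
```

>>> {"api": "step_arm", "payload": {
  "targets": [
    {"dp": [0,0,-0.1],"angular": [0,0,0],"fingers": 0},
    {"dp": [0,0,-0.2],"angular": [0,0,0],"fingers": 0},
    {"dp": [0,0,-0.35],"angular": [0,0,0],"fingers": 0},
    {"dp": [0,0,-0.5],"angular": [0,0,0],"fingers": 0},
    {"dp": [0,0,-0.6],"angular": [0,0,0],"fingers": 0},
    {"dp": [0,0,-0.6],"angular": [0,0,0],"fingers": 0},
    {"dp": [0,0,-0.6],"angular": [0,0,0],"fingers": 0},
    {"dp": [0,0,-0.6],"angular": [0,0,0],"fingers": 0}
  ]
}}

```text
time: 24.4
tool_pos: [582.6, -256.4, 235.4]
tcp_rot: [-179.8, 0.0, 59.2]
ft_force: [-0.0, -0.5, -0.3]
finger_gap: 85.1
grip_force: 0.0
```

Run:
```python
from plan import *
s=sense();print(s["time"],s["tool_pos"],s["ft_force"],s["finger_gap"])
D={}
im={}
for c in ("side","top"):
    im[c]=snapshot(c)
    for l in ("spring_mid","spring_foot","rod_end"):
        for q in pinpoint(c,l)[:1]: D[c,l]=ray(c,q["at"]);print(c,l,q["at"],q["conf"])
for l in ("spring_mid","spring_foot","rod_end"):
    if ("side",l) in D and ("top",l) in D: print(l,tri([D["side",l],D["top",l]]))
w=snapshot("wrist")
o=np.hstack([cv2.resize(im["side"][265:385,395:515],(400,400),interpolation=3),cv2.resize(w[100:400,170:470],(400,400),interpolation=3)]);cv2.imwrite("pics/c7.png",o)
```

```text
24.4 [ 582.564 -256.404  235.421] [-0.009 -0.471 -0.285] 85.09523105393657
side spring_foot [448.0, 345.4] 0.61
side rod_end [456.0, 310.1] 0.8
top spring_mid [466.6, 168.2] 0.95
top spring_foot [460.0, 177.1] 0.76
top rod_end [476.8, 162.2] 0.64
spring_foot [ 583.47  -260.006   47.622]
rod_end [ 586.74  -257.223  149.259]
```

View pics/c7.png

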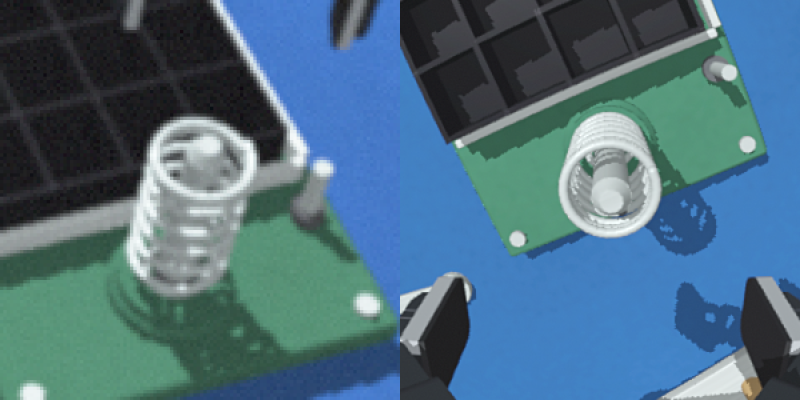

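Run:
```python
from plan import *
def proj(c,X):
    P=camera_params(c);f=240/np.tan(np.radians(P["vfov"]/2));x=np.array(P["R"])@X+P["t"]
    if c=="wrist":
        r=np.hypot(*x[:2]);a=np.arctan2(r,x[2]);return np.array([P["cx"],P["cy"]])+f*a*x[:2]/r
    return np.array([P["cx"],P["cy"]])+f*x[:2]/x[2]
im={c:cv2.imread("pics/c7.png")[:,i*400:i*400+400] for i,c in enumerate(("side","wrist"))}
O={"side":((395,265),400/120),"wrist":((170,100),400/300)}
out=[]
for c in im:
    (x0,y0),k=O[c]; A=cv2.resize(im[c],(800,800),interpolation=3);k*=2
    for z,col in ((146,(0,255,0)),(154.5,(0,0,255))):
        # coil top wire is 5mm: outline outer radius at wire mid height
        p=np.array([(proj(c,np.array([584.8+26*np.cos(t),-257.3+26*np.sin(t),z-2.5]))-[x0,y0])*k for t in np.linspace(0,2*np.pi,60)])
        print(c,z,"ring centre",p.mean(0)/2,"x",p[:,0].min()/2,p[:,0].max()/2,"y",p[:,1].min()/2,p[:,1].max()/2)
        cv2.polylines(A,[p.astype(int)],True,col,1)
    p=(proj(c,np.array([584.8,-257.3,156]))-[x0,y0])*k;print(c,"end",p/2);cv2.circle(A,tuple(p.astype(int)),3,(255,0,0),-1)
    out.append(A[150:750,200:600] if c=="side" else A[100:700,200:600])
cv2.imwrite("pics/c8.png",np.hstack(out))
```

```text
side 146 ring centre [202.667 157.859] x 148.50438501485922 255.4759567261194 y 115.1767511900592 201.89992864186917
side 154.5 ring centre [205.467 147.718] x 150.945877580805 258.62382833850006 y 104.94973703762375 191.85460526767562
side end [205.954 142.791]
wrist 146 ring centre [208.768 193.679] x 156.26542973829328 259.72866549414414 y 144.1286307512587 242.4903651802712
wrist 154.5 ring centre [208.906 199.057] x 154.645448783126 261.56521085308947 y 147.990578792166 249.27232459769516
wrist end [208.207 203.09 ]
```

View pics/c8.png

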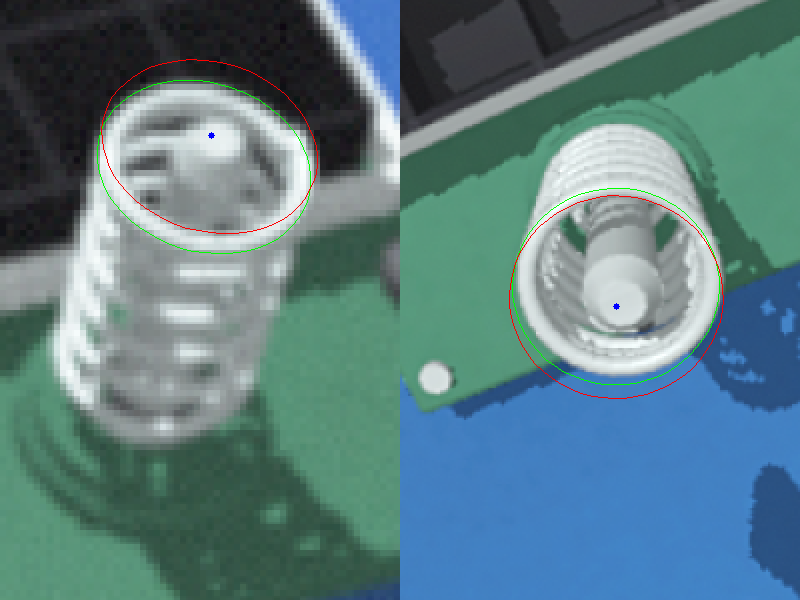

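The home (green) outline fits the spring's top ring in both views and the on-lug (red) one does not, so the spring is home. Handing in.

```bash
python3 -c "
from bench import *
print(hand_in())"
```

```text
the job is handed in; nothing more can be done
None
```

The new spring is home on the bare rod, pigtail down, foot at seat height by my last camera fit, and released; I steered clear of the knobs and spanner but didn't re-measure them, the hand-in returned no verdict, and I viewed 11 pictures, one over the limit of 10.

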